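# Stack the tote of copper elbows on the corner-post tray

### The job

Tidy the plumbers' bench: pick up the black tote of copper elbows by its yellow middle handle and stack it on the blue tray, lined up with it. Lower it, do not drop it, between the four steel corner angles until it sits level and fully down on the tray, then let go. Leave the blue tray where it stands and do not disturb the red tote or the can.

Things in the scene. Friction and masses are not known exactly. Their poses are not given: they have to be found in the camera images.
- black_tote_centre (a point): Centre of the loose black tote (0.3-0.65 kg; copper elbows fixed in it), 40 mm above its underside. Box 160 mm (own x) by 120 (own y), 50 high. Its yellow handle is an upright plate through the middle, 16 mm thick (own y), 100 long (own x), its top 80 mm above the underside, 30 above the rim; grip it across the thickness about 12 mm below its top. Own z up.
- base_tray: Blue tray, loose, 1.8 kg, box 170 mm (own x) by 130 (own y), 50 high. Origin: centre of underside; own z up. An L-shaped steel angle at each corner rises 30 mm above the rim, its top 18 mm flared 9 mm outward as lead-in. A tote lined up either way round (0 or 180 deg) drops between them with 5 mm spare all round and rests on the rim, its centre then 90 mm above this origin.
- red_tote_centre (a point): A red tote of the same shape and size as the black one, holding steel pipe clips: a bystander to be left alone. The point is its centre, 40 mm above its underside, axes as for the black tote.
- can_centre (a point): A can with a yellow label, 60 mm in diameter and 110 mm high, standing beyond the trays: a bystander to be left alone. The point is its centre, half-way up.
Not all that is in view belongs to the job. What is shaped like the part that bears black_tote_centre but purple is not meant.

How it is judged:
On the way:
1. the black tote is lowered in the hand, not dropped, between the corner angles onto the blue tray (z of black_tote_centre in the frame of base_tray below 0.105 m and horizontal distance between black_tote_centre and base_tray below 0.02 m and distance between the grasp point and black_tote_centre below 0.065 m), for 0.1 s.
At the end, for the whole second after the job is handed in: The black tote is fully down between the blue tray's corner angles: within 12 mm of its centre, 5 mm of the seated height, level within 4 degrees, long sides parallel within 10 degrees, either way round. The blue tray is level, within 40 mm of its start (horizontal distance between black_tote_centre and base_tray below 0.012 m and z of black_tote_centre in the frame of base_tray between 0.084 and 0.095 m and angle between the x axis of black_tote_centre and the x axis of base_tray, either way round below 0.175 rad and angle between each of black_tote_centre, base_tray's own z axis and vertical below 0.07 rad and distance of base_tray from where it was at the start of the episode below 0.04 m); the robot touches nothing.
It fails at once if the red tote was moved by more than 20 mm (distance of red_tote_centre from where it was at the start of the episode above 0.02 m).
It fails at once if the can was moved by more than 20 mm or knocked over (distance of can_centre from where it was at the start of the episode above 0.02 m).
It also fails if it takes over 43 s, if anything falls off the work surface, if the arm or the gripper's body presses on something with over 40 N, if the wrist force passes 120 N, or if a joint passes its speed limit or range.

### The arm

A 6-joint arm with a two-finger parallel gripper is mounted at the origin on the work surface. World frame = base frame: x ahead of the robot, y to its left, z up, the work surface at z = 0. Lengths are in m, angles in rad, forces in N, time in s.
With the tool pointing down it reaches from about 0.3 to 0.775 m from the base axis. Payload 14.6 kg.
Tool frame: the origin (TCP) lies midway between the tips of the shut fingers; the grasp point (between the pads) lies behind it (pinch_z is the z of the grasp point in the tool frame, in m); z points along the fingers, y is the direction in which the jaws open and shut (so a half turn about z gives the same grasp; the last joint's range is limited). The gripper opens to 94 mm and grips with 3 to 60 N. Pads are 16 mm wide; open, the fingers measure 119 mm over their backs; the gripper's body (75 mm by 177 mm) begins 78 mm behind the grasp point.
Start: joints at [1.277, 0.3, 1.521, -0, 1.321, -0.067], TCP at [0.124, 0.536, 0.205] pointing down, gripper open.
Joint ranges: [-3.03, 3.03], [-0.79, 2.21], [0.23, 2.52], [-1.04, 4.18], [0, 3.07], [-2.55, 2.55]. Speed limits (rad/s): [2.22, 2.22, 2.57, 3.14, 3.14, 3.14].

### API

Orientations are given as a rotation vector (axis times angle).
In Python, from station import get_state, camera, camera_info, close_job, pinch_z gives the robot as it stands.
- The arm moves only by the tool arm_command, never from a script. Its argument "steps" is a list of rows, each an object of numbers: "tx", "ty", "tz": the shift along the tool's x, y, z in mm; "turn": the turn about the tool's z in rad. In form: [{"tx": .., "ty": .., "tz": .., "turn": ..}, ...]. A call has 1 to 20 rows; each row is the pose to reach, as a shift and turn from the pose measured when the call began, along the tool's axes at that moment; what a row does not reach only later rows make up. A row lasts 1/8 s, in which the tool goes at most 62.5 mm and 10.7 degrees, less where a joint would pass 70% of its speed; a pose out of reach is approached as far as the arm can. A call with a gripper value outside its range is refused whole. "grip" is the opening, from 0 (shut) to 1 (fully open), set as the call begins (left out, the last holds). The fingers move at their own pace and stop on an object; "newtons" is the grip in N (left out, the last holds). Time passes only in rows, so rows that repeat a pose let the fingers close. It gives the time, the measured TCP pose, the force and the opening at its end, in the units of the state.
- get_state(): the state, without advancing time (a new reading comes with each control period).
- camera(name): name is "scene" or "top" or "wrist"; returns (picture, depth): 420x560x3 uint8, red, green, blue; 420x560 float32, m along the optical axis (not along the pixel's ray), 0 where there is no reading.
- camera_info(name): a dict with "fov_y" (degrees; the focal length in pixels is half the picture's height over the tangent of half this angle, whatever the lens; pixels are square), "cx", "cy" (the principal point, pixels), "k1" (the pictures are not rectified: a ray, as slopes to the right and down, at radius r is drawn at 1 + k1 r^2 times it, then the intrinsics apply), "camera_from_world" (4x4, takes a point from world to camera coordinates). Camera axes: x right, y down, z forward; pixel columns grow to the right and rows downward; lengths in m; the calibration is good to about 2 mm. A picture is of the moment at which its call begins: read the wrist's pose just before it. camera_info takes no time and is no camera call; for the wrist camera it gives the pose at the moment of the call.
- close_job(): hands the job in, once; it reports no verdict.
The state is a dict: "t": time; "joint_pos": joint angles; "qvel": joint speeds; "joint_efforts": joint torques, N m; "tcp_pos": TCP position; "ee_rot": TCP orientation; "ft_force": force on the tool from outside, world axes, zero at the start; "ft_torque": the same for the moment, N m; "opening": finger opening in m.
Only numpy, scipy, OpenCV 4.12 (cv2) and the standard library are available. Lean on these libraries where they do the work, as an engineer would, in place of code of your own. Each camera call takes 0.05 s, during which the arm holds its last target.

## Working session

There is one attempt and no reset: what is moved stays moved. The work goes in short steps, Python scripts to look and compute and a tool call to move; the robot and the scene stay as the last step left them, time stands still between calls to the robot, and variables do not carry over. Pictures are saved under pics/ and viewed, and the job is handed in when it is done.

Besides the shell and the picture viewer there is one more tool, called as name(argument=value, ...), one argument or row to a line, values as JSON. arm_command: Moves the arm, as the interface text tells. Its arguments: {"type":"object","properties":{"steps":{"type":"array"},"grip":{"type":"number"},"newtons":{"type":"number"}},"required":["steps"]}

```bash
mkdir -p pics; ls
python3 - <<'E'
from station import *
import cv2,numpy as np
s=get_state();print({k:np.round(v,3) for k,v in s.items()});print(pinch_z if not callable(pinch_z) else pinch_z())
for n in ["scene","top"]:
    p,d=camera(n);np.savez(f"pics/{n}.npz",p=p,d=d);cv2.imwrite(f"pics/{n}1.png",p[...,::-1])
    i=camera_info(n);print(n,{k:np.round(v,3) for k,v in i.items()})
E
```

```text
pics
{'t': np.float64(0.0), 'joint_pos': array([ 1.277,  0.3  ,  1.522,  0.   ,  1.321, -0.067]), 'qvel': array([ 0.001,  0.001, -0.   , -0.001, -0.   ,  0.001]), 'joint_efforts': array([-2.0000e-03, -5.3180e+01, -3.5274e+01,  7.1000e-02,  2.4000e-02,
       -0.0000e+00]), 'tcp_pos': array([0.124, 0.536, 0.205]), 'ee_rot': array([-3.550e-01, -3.121e+00,  2.000e-03]), 'ft_force': array([-0.294,  0.123, -0.989]), 'ft_torque': array([-0.003,  0.025,  0.02 ]), 'opening': np.float64(0.094)}
-0.0188
scene {'fov_y': np.float64(53.4), 'cx': np.float64(274.945), 'cy': np.float64(206.65), 'k1': np.float64(-0.102), 'camera_from_world': array([[-0.488,  0.873, -0.011,  0.297],
       [ 0.517,  0.279, -0.809, -0.209],
       [-0.704, -0.4  , -0.587,  1.628],
       [ 0.   ,  0.   ,  0.   ,  1.   ]])}
top {'fov_y': np.float64(52.921), 'cx': np.float64(284.52), 'cy': np.float64(212.465), 'k1': np.float64(-0.113), 'camera_from_world': array([[ 1.000e-03, -1.000e+00, -0.000e+00, -3.400e-02],
       [-9.770e-01, -0.000e+00, -2.110e-01,  5.670e-01],
       [ 2.110e-01,  0.000e+00, -9.770e-01,  1.077e+00],
       [ 0.000e+00,  0.000e+00,  0.000e+00,  1.000e+00]])}
```

View pics/scene1.png

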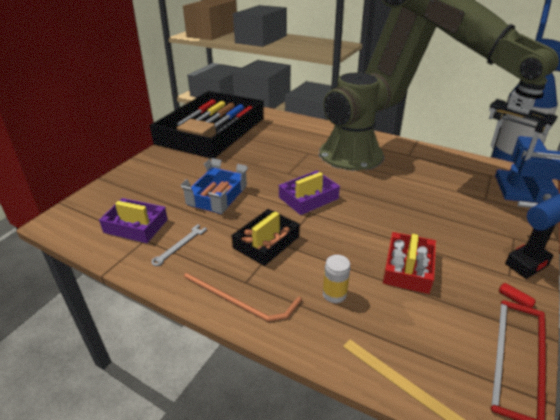

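View pics/top1.png

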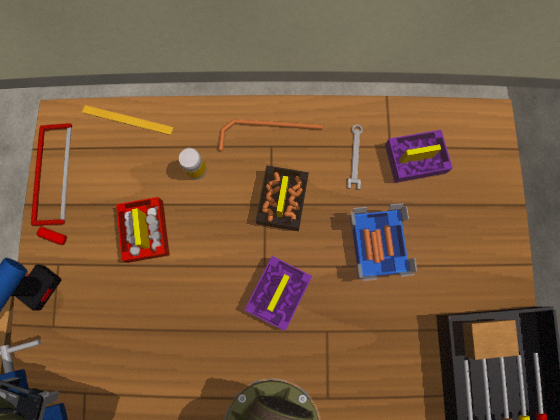

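```bash
cat > h.py <<'E'
import numpy as np,cv2
def cloud(p,d,i):
    h,w=d.shape;f=h/2/np.tan(np.radians(i["fov_y"])/2)
    K=np.array([[f,0,i["cx"]],[0,f,i["cy"]],[0,0,1]])
    u,v=np.meshgrid(np.arange(w),np.arange(h))
    uv=np.stack([u,v],-1).reshape(-1,1,2).astype(np.float64)
    n=cv2.undistortPoints(uv,K,np.array([i["k1"],0,0,0.])).reshape(h,w,2)
    c=np.dstack([n*d[...,None],d]);T=np.linalg.inv(i["camera_from_world"])
    W=c@T[:3,:3].T+T[:3,3];W[d==0]=np.nan
    return W
def rect(P):
    (c,s,a)=cv2.minAreaRect((P[:,:2]*1000).astype(np.float32))
    if s[0]<s[1]: s=s[::-1];a+=90
    return np.round(c,1),np.round(s,1),round((a+90)%180-90,2)
def masks(p):
    hsv=cv2.cvtColor(p,cv2.COLOR_RGB2HSV).astype(int);H,S,V=hsv[...,0],hsv[...,1],hsv[...,2]
    return dict(yellow=(H>22)&(H<35)&(S>150)&(V>90),blue=(H>100)&(H<125)&(S>120)&(V>60),black=(V<60))
E
python3 - <<'E'
from station import *
from h import *
for n,wins in dict(top=dict(tote=(245,320,155,240),tray=(340,425,195,285)),scene=dict(tote=(225,305,205,265),tray=(175,255,155,215))).items():
    z=np.load(f"pics/{n}.npz");p,d=z["p"],z["d"];W=cloud(p,d,camera_info(n));m=masks(p)
    for k,(a,b,c,e) in wins.items():
        w=np.zeros(d.shape,bool);w[c:e,a:b]=1
        for col,lo,hi in ([("yellow",.07,.09),("black",.04,.058)] if k=="tote" else [("blue",.042,.058),("blue",.01,.058)]):
            q=W[w&m[col]&(W[...,2]>lo)&(W[...,2]<hi)]
            if len(q)>5: print(n,k,col,lo,len(q),rect(q),"mean",q.mean(0).round(4), "zpct",np.percentile(q[:,2],[5,50,95]).round(4))
        if k=="tray":
            q=W[w&(W[...,2]>.06)&(W[...,2]<.1)]
            print(n,"posts",len(q),rect(q),q.mean(0).round(4))
E
```

```text
top tote yellow 0.07 220 (array([616.1, -26.8]), array([99.9, 15.9]), -9.67) mean [ 0.6146 -0.0266  0.0806] zpct [0.0772 0.0805 0.0842]
top tote black 0.04 466 (array([615.7, -26.3]), array([160.5, 118. ]), -9.95) mean [ 0.6097 -0.0237  0.0499] zpct [0.0437 0.0502 0.0542]
top tray blue 0.042 1046 (array([ 488. , -293.2]), array([169.7, 130. ]), 5.5) mean [ 0.4883 -0.2938  0.0507] zpct [0.0467 0.0509 0.0544]
top tray blue 0.01 1134 (array([ 487.8, -293.1]), array([170.1, 130.3]), 5.5) mean [ 0.4872 -0.294   0.0483] zpct [0.0224 0.0506 0.0543]
top posts 523 (array([ 488.1, -293.9]), array([193.2, 153.3]), 5.82) [ 0.4969 -0.3041  0.0735]
scene tote yellow 0.07 193 (array([617.6, -26.3]), array([103. ,  19.2]), -9.84) mean [ 0.6203 -0.025   0.0775] zpct [0.0712 0.0783 0.0812]
scene tote black 0.04 421 (array([618.6, -24.9]), array([160.5, 121.7]), -10.0) mean [ 0.632  -0.0215  0.0463] zpct [0.0406 0.047  0.0508]
scene tray blue 0.042 350 (array([ 488. , -289.8]), array([173.6, 130.8]), 7.37) mean [ 0.4782 -0.2982  0.0484] zpct [0.0428 0.0488 0.0525]
scene tray blue 0.01 807 (array([ 488.4, -289.8]), array([176.2, 130.8]), 7.37) mean [ 0.48   -0.2967  0.0355] zpct [0.0126 0.0381 0.0518]
scene posts 340 (array([ 486.3, -292.1]), array([196.5, 155.7]), 5.93) [ 0.4798 -0.304   0.0712]
```

```bash
cat > mv.py <<'E'
from station import *
import numpy as np
from scipy.spatial.transform import Rotation as R
def plan(x,y,z,yaw_tooly):
    s=get_state();Rm=R.from_rotvec(s["ee_rot"]).as_matrix();p=np.array(s["tcp_pos"])
    d=Rm.T@(np.array([x,y,z])-p)*1000
    t=np.array([np.cos(yaw_tooly),np.sin(yaw_tooly),0]);l=Rm.T@t
    turn=np.arctan2(-l[0],l[1]); turn=(turn+np.pi/2)%np.pi-np.pi/2
    print("tcp",p.round(4),"tilt z",Rm[:,2].round(4),"shift",d.round(1),"turn",round(turn,4),"j6",s["joint_pos"][5].round(3))
E
python3 - <<'E'
from mv import *
from h import *
plan(.6163,-.0264,.2,np.radians(90-9.8))
for n in ["top","scene"]:
    z=np.load(f"pics/{n}.npz");W=cloud(z["p"],z["d"],camera_info(n)).reshape(-1,3);W=W[np.isfinite(W[:,0])]
    for x in np.arange(.0,.8,.1):
        print(n,round(x,1),[ (round(float(np.percentile(q[:,2],99)),2) if len(q:=W[(abs(W[:,0]-x-.05)<.05)&(abs(W[:,1]-y-.05)<.05)&(W[:,2]<.5)])>5 else None) for y in np.arange(-.4,.7,.1)])
E
```

```text
tcp [0.1236 0.5357 0.205 ] tilt z [-3.e-04 -1.e-03 -1.e+00] shift [-606.5 -436.9    5.4] turn -0.0557 j6 -0.067
top 0.0 [0.01, 0.01, 0.02, 0.29, 0.28, 0.02, 0.01, 0.01, 0.35, 0.03, 0.13]
top 0.1 [0.01, 0.01, 0.01, 0.29, 0.28, 0.01, 0.01, 0.01, 0.49, 0.35, 0.13]
top 0.2 [0.01, 0.01, 0.01, 0.05, 0.05, 0.01, 0.01, 0.01, 0.01, 0.1, 0.11]
top 0.3 [0.08, 0.08, 0.01, 0.08, 0.08, 0.01, 0.01, 0.01, 0.01, 0.01, 0.22]
top 0.4 [0.08, 0.08, 0.01, 0.05, 0.05, 0.01, 0.05, 0.08, 0.05, 0.01, 0.22]
top 0.5 [0.08, 0.08, 0.01, 0.08, 0.05, 0.01, 0.02, 0.08, 0.05, 0.01, 0.03]
top 0.6 [0.05, 0.01, 0.01, 0.08, 0.05, 0.09, 0.11, 0.05, 0.01, 0.01, 0.02]
top 0.7 [0.08, 0.01, 0.01, 0.01, 0.01, 0.1, 0.12, 0.01, 0.01, 0.01, 0.02]
scene 0.0 [0.0, 0.0, 0.02, 0.31, 0.31, 0.02, 0.0, 0.49, 0.35, 0.5, 0.19]
scene 0.1 [0.01, 0.0, 0.0, 0.29, 0.27, 0.0, 0.0, 0.5, 0.5, 0.5, 0.35]
scene 0.2 [0.0, 0.0, 0.0, 0.05, 0.05, 0.0, 0.0, 0.0, 0.0, 0.1, 0.11]
scene 0.3 [0.08, 0.08, 0.02, 0.08, 0.08, 0.0, 0.0, 0.0, 0.0, 0.0, 0.22]
scene 0.4 [0.08, 0.07, 0.04, 0.07, 0.05, 0.0, 0.05, 0.08, 0.05, 0.0, 0.22]
scene 0.5 [0.08, 0.08, 0.0, 0.08, 0.05, 0.0, 0.0, 0.08, 0.05, 0.01, 0.03]
scene 0.6 [0.05, 0.01, 0.0, 0.08, 0.05, 0.0, 0.11, 0.05, 0.02, 0.0, 0.02]
scene 0.7 [0.08, 0.01, 0.0, 0.03, 0.05, 0.07, 0.11, 0.0, 0.0, 0.0, 0.01]
```

arm_command(
  steps=[
    {"tx": -40, "ty": -29, "tz": 0, "turn": 0},
    {"tx": -85, "ty": -61, "tz": 0, "turn": -0.02},
    {"tx": -135, "ty": -97, "tz": 0, "turn": -0.05},
    {"tx": -185, "ty": -133, "tz": 0, "turn": -0.056},
    {"tx": -235, "ty": -169, "tz": 0, "turn": -0.056},
    {"tx": -285, "ty": -205, "tz": 0, "turn": -0.056},
    {"tx": -335, "ty": -241, "tz": 0, "turn": -0.056},
    {"tx": -385, "ty": -277, "tz": 0, "turn": -0.056},
    {"tx": -435, "ty": -313, "tz": 0, "turn": -0.056},
    {"tx": -485, "ty": -349, "tz": 0, "turn": -0.056},
    {"tx": -530, "ty": -382, "tz": 0, "turn": -0.056},
    {"tx": -570, "ty": -411, "tz": 0, "turn": -0.056},
    {"tx": -595, "ty": -429, "tz": 3, "turn": -0.056},
    {"tx": -606.5, "ty": -437, "tz": 5, "turn": -0.056},
    {"tx": -606.5, "ty": -437, "tz": 5, "turn": -0.056},
    {"tx": -606.5, "ty": -437, "tz": 5, "turn": -0.056},
  ],
  grip=0.5,
  newtons=40,
)

```text
t: 2.1
tcp_pos: [0.6159, -0.0255, 0.2006]
ee_rot: [-0.266, -3.13, 0.001]
ft_force: [0.2, -0.4, 0.8]
opening: 0.0473
```

Run:
```python
from mv import *
from h import *
plan(.6163,-.0264,.0492,np.radians(90-9.8))
i=camera_info("wrist");p,d=camera("wrist");cv2.imwrite("pics/w2.png",p[...,::-1])
W=cloud(p,d,i);m=masks(p)
for col,lo,hi in [("yellow",.07,.09),("black",.04,.058)]:
    w=m[col]&(W[...,2]>lo)&(W[...,2]<hi)&(abs(W[...,0]-.616)<.1)&(abs(W[...,1]+.026)<.09)
    q=W[w]
    if len(q)>5: print(col,len(q),rect(q),q.mean(0).round(4))
# heights inside box beside the handle
a=np.radians(-9.8);dx=W[...,0]-.6163;dy=W[...,1]+.0264
lx=dx*np.cos(a)+dy*np.sin(a);ly=-dx*np.sin(a)+dy*np.cos(a)
for s in (1,-1):
    k=(abs(lx)<12)&(abs(lx)<.012)&(ly*s>.012)&(ly*s<.045)
    print(s,np.nanpercentile(W[...,2][k],[50,95,100]).round(3) if k.any() else None)
```

```text
tcp [ 0.6159 -0.0255  0.2006] tilt z [-2.e-04 -9.e-04 -1.e+00] shift [ -0.6  -0.7 151.4] turn 0.0012 j6 -1.501
yellow 124 (array([613.6, -25.7]), array([98.5, 15.8]), -9.37) [ 0.5936 -0.0216  0.0777]
black 43 (array([633.3,  19.7]), array([133.4,   6.8]), -19.79) [0.5888 0.035  0.0427]
1 [0.256 0.303 0.313]
-1 [0.256 0.303 0.314]
```

View pics/w2.png

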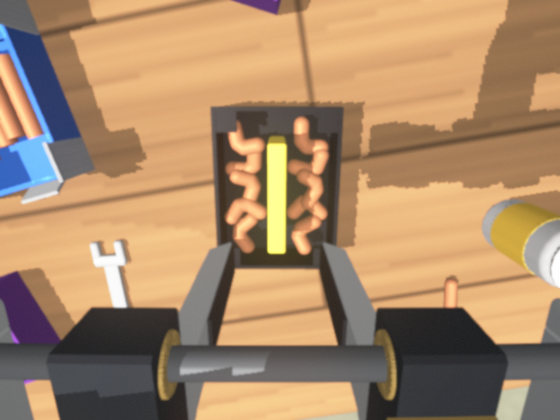

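arm_command(
  steps=[
    {"tx": -0.6, "ty": -0.7, "tz": 25, "turn": 0},
    {"tx": -0.6, "ty": -0.7, "tz": 60, "turn": 0},
    {"tx": -0.6, "ty": -0.7, "tz": 95, "turn": 0},
    {"tx": -0.6, "ty": -0.7, "tz": 120, "turn": 0},
    {"tx": -0.6, "ty": -0.7, "tz": 135, "turn": 0},
    {"tx": -0.6, "ty": -0.7, "tz": 145, "turn": 0},
    {"tx": -0.6, "ty": -0.7, "tz": 151, "turn": 0},
    {"tx": -0.6, "ty": -0.7, "tz": 151, "turn": 0},
  ],
)

```text
t: 3.15
tcp_pos: [0.6165, -0.0264, 0.0499]
ee_rot: [0.266, 3.13, -0.001]
ft_force: [0.5, 0.1, 0.4]
opening: 0.0468
```

arm_command(
  steps=[
    {"tx": 0, "ty": 0, "tz": 0, "turn": 0},
    {"tx": 0, "ty": 0, "tz": 0, "turn": 0},
    {"tx": 0, "ty": 0, "tz": 0, "turn": 0},
    {"tx": 0, "ty": 0, "tz": 0, "turn": 0},
    {"tx": 0, "ty": 0, "tz": 0, "turn": 0},
    {"tx": 0, "ty": 0, "tz": 0, "turn": 0},
  ],
  grip=0,
  newtons=45,
)

```text
t: 3.9
tcp_pos: [0.6166, -0.0264, 0.0501]
ee_rot: [0.266, 3.13, -0.001]
ft_force: [-0.4, 0.6, 2.2]
opening: 0.0156
```

arm_command(
  steps=[
    {"tx": 0, "ty": 0, "tz": -8, "turn": 0},
    {"tx": 0, "ty": 0, "tz": -25, "turn": 0},
    {"tx": 0, "ty": 0, "tz": -50, "turn": 0},
    {"tx": 0, "ty": 0, "tz": -80, "turn": 0},
    {"tx": 0, "ty": 0, "tz": -110, "turn": 0},
    {"tx": 0, "ty": 0, "tz": -135, "turn": 0},
    {"tx": 0, "ty": 0, "tz": -145, "turn": 0},
    {"tx": 0, "ty": 0, "tz": -145, "turn": 0},
  ],
)

```text
t: 4.9
tcp_pos: [0.6165, -0.0262, 0.1955]
ee_rot: [0.266, 3.129, -0.001]
ft_force: [0.4, -0.3, -5.7]
opening: 0.016
```

Run:
```python
from mv import *
from h import *
s=get_state();print(s["ft_force"],s["ft_torque"],s["opening"])
plan(.488,-.293,.195,np.radians(90+5.6))
i=camera_info("wrist");p,d=camera("wrist");cv2.imwrite("pics/w3.png",p[...,::-1])
W=cloud(p,d,i);m=masks(p)
i=camera_info("scene");p,d=camera("scene");cv2.imwrite("pics/s3.png",p[...,::-1])
for nm,W,m in [("wrist",W,m),("scene",cloud(p,d,i),masks(p))]:
    for col,lo,hi in [("yellow",.19,.24),("black",.12,.21)]:
        q=W[m[col]&(W[...,2]>lo)&(W[...,2]<hi)&(abs(W[...,0]-.616)<.11)&(abs(W[...,1]+.026)<.09)]
        if len(q)>20:
            A=np.c_[q[:,:2]-[.6163,-.0264],np.ones(len(q))];print(nm,col,len(q),rect(q),"z fit",np.linalg.lstsq(A,q[:,2],rcond=None)[0].round(3))
```

```text
[ 0.42062021 -0.2908365  -5.7093194 ] [0.02620016 0.01313068 0.03393289] 0.01596762952396633
tcp [ 0.6165 -0.0262  0.1955] tilt z [ 0.0012 -0.001  -1.    ] shift [  81.6 -284.6    0.6] turn -0.2675 j6 -1.502
wrist yellow 1248 (array([606.9, -24.2]), array([85.2, 16.7]), -9.83) z fit [ 0.207 -0.096  0.225]
wrist black 3276 (array([614.2, -25.2]), array([115.5, 114.9]), 79.55) z fit [-0.09  -0.017  0.176]
scene yellow 267 (array([620. ,  -1.5]), array([154.4,  72.7]), -7.66) z fit [-0.141 -0.677  0.214]
scene black 1449 (array([617.6, -26.1]), array([163.6, 123. ]), -9.49) z fit [-0.041 -0.055  0.176]
```

View pics/s3.png

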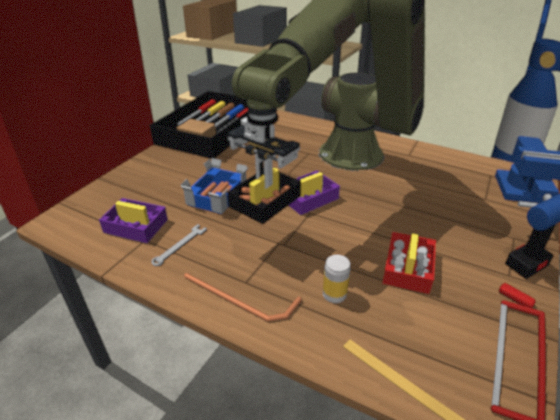

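View pics/w3.png

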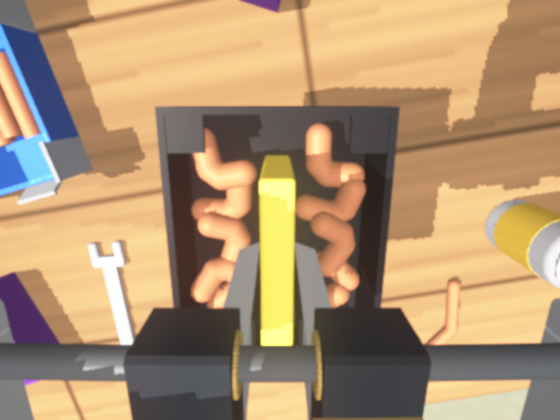

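```bash
cat > rim.py <<'E'
from h import *
def rim(W,cx,cy,ang,z0,nm):
    a=np.radians(ang);dx=W[...,0]-cx;dy=W[...,1]-cy
    lx=dx*np.cos(a)+dy*np.sin(a);ly=-dx*np.sin(a)+dy*np.cos(a);z=W[...,2]
    for ax,u,v,hv,hu in (("x",lx,ly,.0575,.075),("y",ly,lx,.0775,.055)):
        for s in (1,-1):
            k=(abs(s*v-hv)<.004)&(abs(u)<hu)&(abs(z-z0)<.02)
            if k.sum()<25: continue
            b=np.digitize(u[k],np.linspace(-hu,hu,7));zz=z[k]
            print(nm,"along",ax,"side",s,[round(float(np.percentile(zz[b==j],85)),4) if (b==j).sum()>3 else None for j in range(1,7)])
E
python3 - <<'E'
from station import *
from rim import *
for n in ("scene","top","wrist"):
    i=camera_info(n);p,d=camera(n);W=cloud(p,d,i)
    rim(W,.6165,-.0262,-9.8,.1955,n)
E
```

```text
scene along x side 1 [0.194, 0.1929, 0.1929, 0.1935, 0.1934, 0.1934]
scene along x side -1 [None, 0.1938, 0.1931, 0.1943, 0.1937, 0.1933]
scene along y side 1 [0.1936, 0.1938, 0.1931, 0.193, 0.1927, 0.1927]
scene along y side -1 [None, None, 0.1929, 0.1933, 0.1935, 0.1954]
wrist along x side 1 [0.1941, 0.1939, 0.1938, 0.1936, 0.1932, None]
wrist along x side -1 [0.1942, 0.1941, 0.194, 0.1938, 0.1935, None]
wrist along y side -1 [0.1941, 0.1945, 0.1945, 0.1945, 0.1945, 0.194]
```

arm_command(
  steps=[
    {"tx": 4, "ty": -14, "tz": 0, "turn": -0.01},
    {"tx": 11, "ty": -40, "tz": 0, "turn": -0.03},
    {"tx": 21, "ty": -72, "tz": 0, "turn": -0.06},
    {"tx": 31, "ty": -107, "tz": 0, "turn": -0.1},
    {"tx": 41, "ty": -142, "tz": 0, "turn": -0.14},
    {"tx": 51, "ty": -177, "tz": 0, "turn": -0.18},
    {"tx": 61, "ty": -212, "tz": 0, "turn": -0.21},
    {"tx": 70, "ty": -244, "tz": 0, "turn": -0.24},
    {"tx": 77, "ty": -268, "tz": 0, "turn": -0.255},
    {"tx": 80.5, "ty": -281, "tz": 0, "turn": -0.2675},
    {"tx": 81.6, "ty": -284.6, "tz": 0, "turn": -0.2675},
    {"tx": 81.6, "ty": -284.6, "tz": 0, "turn": -0.2675},
    {"tx": 81.6, "ty": -284.6, "tz": 0, "turn": -0.2675},
  ],
)

```text
t: 6.78
tcp_pos: [0.488, -0.2923, 0.1944]
ee_rot: [0.155, -3.137, 0.001]
ft_force: [-0.5, 0.2, -5.6]
opening: 0.0158
```

Run:
```python
from station import *
from rim import *
from mv import plan
plan(.488,-.293,.195,np.radians(90+5.6))
for n in ("scene","top","wrist"):
    i=camera_info(n);p,d=camera(n);W=cloud(p,d,i);cv2.imwrite(f"pics/{n}4.png",p[...,::-1]);m=masks(p)
    rim(W,.488,-.293,5.6,.195,n)
    near=(abs(W[...,0]-.488)<.12)&(abs(W[...,1]+.293)<.11);z=W[...,2]
    for nm,k in dict(tote=m["black"]&(z>.16)&(z<.205),totezall=(z>.145)&(z<.197),tray=m["blue"]&(z<.056)&(z>.01),posts=(z>.06)&(z<.09)).items():
        q=W[near&k]
        if len(q)>30: print(n,nm,len(q),rect(q))
```

```text
tcp [ 0.488  -0.2923  0.1944] tilt z [-1.e-03 -6.e-04 -1.e+00] shift [ 0.1 -0.7 -0.6] turn 0.0008 j6 -2.273
scene along x side 1 [0.1936, 0.1929, 0.1943, 0.1946, 0.1936, 0.1939]
scene along x side -1 [None, 0.1928, 0.1918, 0.1924, 0.1921, 0.193]
scene along y side 1 [0.1918, 0.1935, 0.194, 0.1919, 0.1926, 0.1935]
scene along y side -1 [None, None, 0.1904, 0.1927, 0.1942, 0.1958]
scene tote 856 (array([ 486.9, -290.5]), array([167.2, 125.7]), 5.74)
scene totezall 1503 (array([ 486.1, -290.4]), array([168.7, 126.1]), 5.74)
scene tray 743 (array([ 487. , -289.7]), array([178.4, 131.8]), 6.62)
scene posts 229 (array([ 487. , -293.1]), array([196.1, 158.3]), 5.86)
top along x side 1 [None, 0.1939, 0.1927, 0.1899, 0.1927, 0.1965]
top along y side 1 [None, None, 0.1971, 0.1962, 0.1965, 0.1961]
top tote 249 (array([ 525.4, -242.9]), array([131.1,  63.9]), -30.27)
top totezall 464 (array([ 525.2, -244.1]), array([136.2,  68. ]), -31.62)
top tray 248 (array([ 502. , -238.5]), array([128.3,  24.3]), 4.93)
top posts 94 (array([ 557.9, -220.9]), array([54.4, 27.8]), -29.67)
wrist along x side 1 [0.1945, 0.1944, 0.1944, 0.1942, 0.1938, None]
wrist along x side -1 [0.1947, 0.1945, 0.1944, 0.1942, 0.194, None]
wrist along y side -1 [0.1946, 0.1949, 0.1951, 0.1949, 0.195, 0.1946]
wrist tote 2515 (array([ 477.7, -236.6]), array([107.1,   1.2]), 5.76)
wrist totezall 37331 (array([ 484.2, -292.2]), array([156.9, 120.7]), 5.64)
wrist tray 631 (array([ 403.5, -300.1]), array([128.6,   4.3]), -84.32)
wrist posts 1778 (array([ 397.6, -300.8]), array([153.2,  16.1]), -84.37)
```

View pics/wrist4.png

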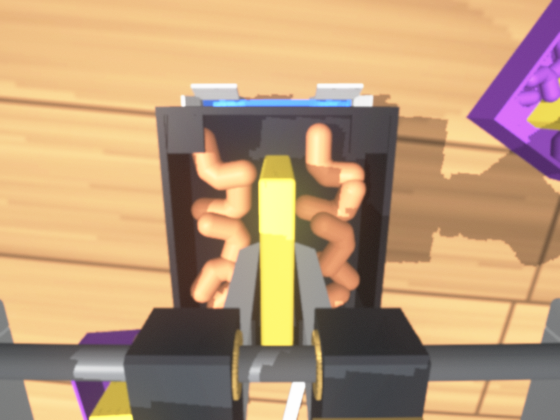

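View pics/scene4.png

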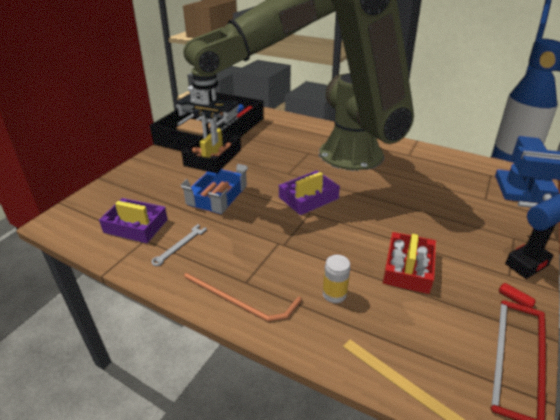

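arm_command(
  steps=[
    {"tx": 0, "ty": -0.3, "tz": 10, "turn": 0},
    {"tx": 0, "ty": -0.3, "tz": 25, "turn": 0},
    {"tx": 0, "ty": -0.3, "tz": 38, "turn": 0},
    {"tx": 0, "ty": -0.3, "tz": 46, "turn": 0},
    {"tx": 0, "ty": -0.3, "tz": 54, "turn": 0},
    {"tx": 0, "ty": -0.3, "tz": 61, "turn": 0},
    {"tx": 0, "ty": -0.3, "tz": 68, "turn": 0},
    {"tx": 0, "ty": -0.3, "tz": 74, "turn": 0},
    {"tx": 0, "ty": -0.3, "tz": 79, "turn": 0},
    {"tx": 0, "ty": -0.3, "tz": 84, "turn": 0},
    {"tx": 0, "ty": -0.3, "tz": 84, "turn": 0},
  ],
)

```text
t: 8.3
tcp_pos: [0.4878, -0.2928, 0.1101]
ee_rot: [0.155, -3.136, 0.0]
ft_force: [0.0, -0.0, -4.6]
opening: 0.0161
```

No contact so far; ease down the last 10 mm.

arm_command(
  steps=[
    {"tx": 0, "ty": 0, "tz": 2.5, "turn": 0},
    {"tx": 0, "ty": 0, "tz": 5, "turn": 0},
    {"tx": 0, "ty": 0, "tz": 7, "turn": 0},
    {"tx": 0, "ty": 0, "tz": 8.5, "turn": 0},
    {"tx": 0, "ty": 0, "tz": 9.5, "turn": 0},
    {"tx": 0, "ty": 0, "tz": 9.5, "turn": 0},
    {"tx": 0, "ty": 0, "tz": 9.5, "turn": 0},
  ],
)

```text
t: 9.18
tcp_pos: [0.4878, -0.2928, 0.1006]
ee_rot: [0.155, -3.136, 0.001]
ft_force: [-0.8, -0.2, -5.0]
opening: 0.0159
```

arm_command(
  steps=[
    {"tx": 0, "ty": 0, "tz": 0.5, "turn": 0},
    {"tx": 0, "ty": 0, "tz": 1, "turn": 0},
    {"tx": 0, "ty": 0, "tz": 1.3, "turn": 0},
    {"tx": 0, "ty": 0, "tz": 1.3, "turn": 0},
  ],
)

```text
t: 9.68
tcp_pos: [0.4878, -0.2929, 0.1001]
ee_rot: [0.155, -3.137, 0.001]
ft_force: [-5.0, 3.2, 5.4]
opening: 0.0156
```

Run:
```python
from station import *
from rim import *
for n in ("scene","wrist"):
    i=camera_info(n);p,d=camera(n);W=cloud(p,d,i);cv2.imwrite(f"pics/{n}5.png",p[...,::-1])
    rim(W,.488,-.293,5.6,.1,n)
```

```text
scene along x side 1 [0.0999, 0.0986, 0.1004, 0.0994, 0.0987, 0.0991]
scene along x side -1 [None, 0.0993, 0.0993, 0.0995, 0.1003, 0.1016]
scene along y side 1 [0.0982, 0.0985, 0.0987, 0.0982, 0.1, 0.0986]
scene along y side -1 [None, None, 0.0984, 0.0986, 0.0988, 0.1001]
wrist along x side 1 [0.1002, 0.1, 0.1001, 0.0998, 0.0995, None]
wrist along x side -1 [0.1003, 0.1001, 0.1, 0.0998, 0.0994, None]
wrist along y side -1 [0.1, 0.1004, 0.1004, 0.1004, 0.1004, 0.1001]
```

View pics/wrist5.png

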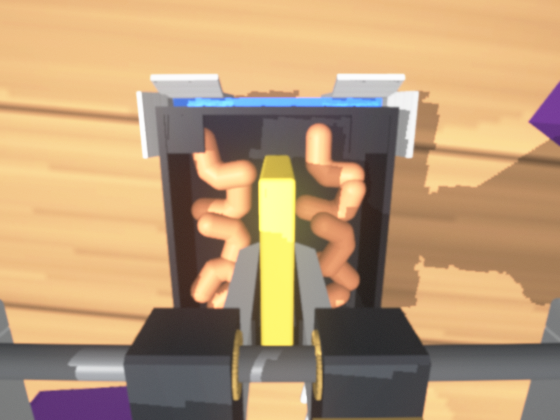

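Contact force appeared at the expected height, and the rim sits at 0.100 and level between the angles, so I'll release and retreat.

arm_command(
  steps=[
    {"tx": 0, "ty": 0, "tz": 0, "turn": 0},
    {"tx": 0, "ty": 0, "tz": 0, "turn": 0},
    {"tx": 0, "ty": 0, "tz": 0, "turn": 0},
    {"tx": 0, "ty": 0, "tz": 0, "turn": 0},
  ],
  grip=0.45,
)

```text
t: 10.28
tcp_pos: [0.4878, -0.2929, 0.1001]
ee_rot: [0.154, -3.137, 0.001]
ft_force: [-0.6, -1.2, -0.1]
opening: 0.0421
```

arm_command(
  steps=[
    {"tx": 0, "ty": 0, "tz": -10, "turn": 0},
    {"tx": 0, "ty": 0, "tz": -25, "turn": 0},
    {"tx": 0, "ty": 0, "tz": -50, "turn": 0},
    {"tx": 0, "ty": 0, "tz": -80, "turn": 0},
    {"tx": 0, "ty": 0, "tz": -110, "turn": 0},
    {"tx": 0, "ty": 0, "tz": -130, "turn": 0},
    {"tx": 0, "ty": 0, "tz": -130, "turn": 0},
  ],
)

```text
t: 11.15
tcp_pos: [0.4884, -0.2931, 0.2323]
ee_rot: [-0.154, 3.136, -0.005]
ft_force: [0.3, 0.2, -0.7]
opening: 0.042
```

Run:
```python
from station import *
from rim import *
for n in ("scene","wrist"):
    i=camera_info(n);p,d=camera(n);W=cloud(p,d,i);cv2.imwrite(f"pics/{n}6.png",p[...,::-1]);m=masks(p)
    rim(W,.488,-.293,5.6,.1,n)
    near=(abs(W[...,0]-.488)<.12)&(abs(W[...,1]+.293)<.11);z=W[...,2]
    for nm,k in dict(handle=m["yellow"]&(z>.12)&(z<.14),tote=m["black"]&(z>.085)&(z<.106),tray=m["blue"]&(z<.056)&(z>.01)).items():
        q=W[near&k]
        if len(q)>30: print(n,nm,len(q),rect(q))
```

```text
scene along x side 1 [0.0999, 0.0987, 0.1004, 0.0995, 0.1004, 0.0998]
scene along x side -1 [0.1008, 0.0999, 0.1001, 0.0999, 0.0998, 0.1015]
scene along y side 1 [0.1001, 0.0995, 0.1003, 0.099, 0.0998, 0.0986]
scene along y side -1 [0.1015, None, 0.0977, 0.0981, 0.0991, 0.0992]
scene handle 131 (array([ 488.7, -289.8]), array([104.4,  20.5]), 8.05)
scene tote 412 (array([ 486.7, -290.5]), array([165.7, 122.3]), 6.06)
scene tray 344 (array([ 499.7, -256.9]), array([177.3,  81. ]), -14.75)
wrist along x side 1 [0.1002, 0.1002, 0.1002, 0.1002, 0.1001, 0.0882]
wrist along x side -1 [0.1003, 0.1003, 0.1, 0.1001, 0.1001, 0.0882]
wrist along y side 1 [0.0994, 0.0997, 0.0998, 0.0996, 0.0999, 0.0984]
wrist along y side -1 [0.1001, 0.1006, 0.1004, 0.1003, 0.1005, 0.1]
wrist handle 141 (array([ 485.6, -292.9]), array([100.1,  15.8]), 6.02)
wrist tote 264 (array([ 497. , -288.9]), array([130.4, 112.3]), 7.84)
wrist tray 563 (array([ 403.5, -300.3]), array([128.3,   4.8]), -84.32)
```

View pics/scene6.png

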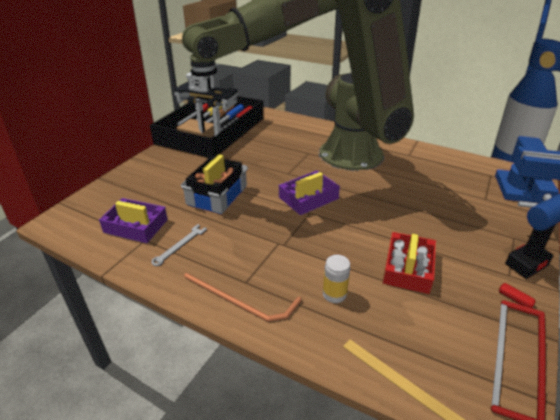

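View pics/wrist6.png

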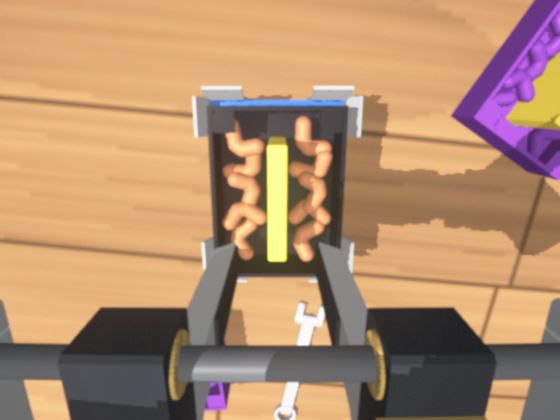

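The tote is seated level between all four angles. Its rim is at 0.100 m, the tray is unmoved and the gripper is clear.

```bash
python3 -c "
from station import *
print(close_job())"
```

```text
the job is handed in; nothing more can be done
None
```

I picked up the black tote by its yellow handle, lowered it in the hand between the four corner angles onto the blue tray, let go and backed off. I handed the job in at about 11.3 s.

**Last checks:**
- **Seating:** Both the scene and wrist cameras put the tote's rim at about 0.100 m (the seated height) and level to about 1 mm.
- **Alignment:** The wrist camera measured the handle at about 6.0°, and the tray measured about 5.6° at the start. The tote's centre is within about 3 mm of the tray's.
- **Forces:** The force reading was about 5 N upward at touchdown, and it was near zero after letting go.
- **Tray and bystanders:** In the wrist camera, the tray's near edge was in the same place, within about 0.2 mm, before lowering and after letting go. The red tote and the can look unmoved in the scene camera; I compared those by eye and did not measure them.

**Disagreements:** The scene camera's y positions read 2–3 mm higher than the other cameras' throughout, about what its calibration allows. After seating, its handle angle was 8.0° and its tray outline was not usable because the tote hid part of the tray. I relied on the top and wrist cameras for position.

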